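Set the locating plug and hold the cast lever over the drilling fixture

ROBOT

A 6-joint arm with a two-finger parallel gripper is mounted at the origin on the work surface. World frame = base frame: x ahead of the robot, y to its left, z up, the work surface at z = 0. Lengths are in m, angles in rad, forces in N, time in s.
With the tool pointing down it reaches from about 0.375 to 0.925 m from the base axis. Payload 5.7 kg.
Tool frame: the origin (TCP) lies midway between the tips of the shut fingers; the grasp point (between the pads) lies 19 mm behind it; z points along the fingers, y is the line along which they close (so a half turn about z gives the same grasp; the last joint's range is limited). The gripper opens to 85 mm and grips with 20 to 120 N. Pads are 22 mm wide; open, the fingers measure 114 mm over their backs; the gripper's body (76 mm by 85 mm) begins 54 mm behind the grasp point. The pads swing forward as they close: fully open they stand 13 mm farther back than shut.
Start: joints at [1.095, 0.359, 1.51, -0, 1.272, -0.115], TCP at [0.212, 0.561, 0.231] pointing down, gripper open.
Joint ranges: [-2.97, 2.97], [-1.01, 2.36], [0.21, 2.38], [-0.96, 4.11], [0.2, 2.71], [-2.98, 2.98]. Speed limits (rad/s): [2.39, 2.39, 3.14, 3.14, 3.14, 3.14].

INTERFACE

Orientations are given as [roll, pitch, yaw] about the fixed x, y, z axes, in that order (R = Rz(yaw) Ry(pitch) Rx(roll)).
In Python, from station import state, capture, camera_info, hand_in, cut_out, tip_of gives the robot as it stands.
- The arm moves only by the tool apply_moves, never from a script. Its argument "moves" is a list that holds one entry, the list of rows, each a list of 7 numbers: the shift along the tool's x, y, z in cm, then the turn, a rotation vector about the tool's x, y, z in rad, then the opening, from -1 (shut) to 1 (fully open), so that 0 is half open. A call has 1 to 10 rows; each row is the pose to reach, as a shift and turn from the pose commanded when the call began, along the tool's axes at that moment; what a row does not reach only later rows make up. A row lasts 1/10 s, in which the tool goes at most 50 mm and 8.59 degrees, less where a joint would pass 70% of its speed; a pose out of reach is approached as far as the arm can. A call with a gripper value outside its range is refused whole. The fingers move at their own pace and stop on an object; "force" is the grip in N (left out, the last holds). Time passes only in rows, so rows that repeat a pose let the fingers close. It gives the time, the measured TCP pose, the force, the opening and the grip force at its end, in the units of the state.
- state(): the state, without advancing time (a new reading comes with each control period).
- capture(name): name is "scene" or "side" or "wrist"; returns (picture, depth): 384x512x3 uint8, red, green, blue; 384x512 float32, m along the optical axis (not along the pixel's ray), 0 where there is no reading.
- camera_info(name): a dict with "camera_matrix" (3x3 intrinsics, pixels), "R" (3x3) and "t" (3): a world point X has camera coordinates R X + t. Camera axes: x right, y down, z forward; pixel columns grow to the right and rows downward; lengths in m; the calibration is good to about 2 mm. A picture is of the moment at which its call begins: read the wrist's pose just before it. camera_info takes no time and is no camera call; for the wrist camera it gives the pose at the moment of the call.
- hand_in(): hands the job in; it is judged then, once.
Trained networks look in the newest picture that a camera, given by its name, has taken for a name from the list of things; names that differ only in an ending like _2 or _b are one class to them, and where a whole thing is asked for, a point or a joint stands for the part that bears it (a point fixed in the world has none). Each returns a list of dicts, best first, with "confidence" (0 to 1); they miss things now and then, are a little off and sometimes report something else, mostly with a low value. They report only what shows in the picture. A call takes as long as a camera call. They do not tell look-alikes from the thing itself.
- cut_out(label, camera): "region" (384x512 bool, what is visible of it).
- tip_of(label, camera): "centre" ([x, y, z] in m, in the coordinates of the camera as it stood for that picture, good to about 4 mm: a listed point, or the origin of a listed thing).
The state is a dict: "t": time; "qpos": joint angles; "joint_velocities": joint speeds; "tau": joint torques, N m; "ee_pos": TCP position; "eef_rot": TCP orientation; "wrist_force": force on the tool from outside, world axes, zero at the start; "torque": the same for the moment, N m; "opening": finger opening in m; "grasp_force": force on a finger pad.
Only numpy, scipy, OpenCV 4.12 (cv2) and the standard library are available. Lean on these libraries where they do the work, as an engineer would, in place of code of your own. Each camera call takes 0.05 s, during which the arm holds its last target. There are 200 camera calls.

TASK

Plug the orange locating plug into the square socket of the green drilling fixture, fully home, and let go of it. Then lift the cast lever by its balance point (the yellow band) and hold it level over the fixture, hub straight above the plug's pin and small end above the steel rest, about 5 cm clear of the pin. Finish while still holding it there in the gripper, without setting it down, and leave the tin, the wrench and the blue bin where they are.

Things in the scene. Friction and masses are not known exactly. Their poses are not given: they have to be found in the camera images.
- fixture: Green drilling fixture bolted to the bench, robot's left or right: block 240 mm (its x) x 80 x 40 mm high, origin at the centre of its underside. On its top: the square socket at x = -80; at x = +90 a steel rest, a pad 36 x 60 mm, 30 mm above the block's top, with two cheeks (8 mm wide, 12 mm high) along its y edges.
- socket (a point): Centre of the mouth of the square socket hole, level with the fixture's top, 40 mm above the bench. The hole is 28 x 28 mm, sides along the fixture's x and y, 32 mm deep, blind, with a 2 mm chamfer at the mouth.
- rest (a point): Centre of the top of the rest pad, 70 mm above the bench, 170 mm from the socket along the fixture's +x.
- plug: Loose plug standing upright, 69 mm tall, 0.12 kg. On one axis, from below: square aluminium shank 26 x 26 mm, 25 mm long (last 5 tapering to 20); square orange grip body 34 x 34 mm, z = 25 to 55; round steel pin 16 mm in diameter, z = 55 to 69. Sides along its x and y; any quarter turn fits. Origin: centre of the shank's underside. Home, the orange body's underside lies on the fixture's top.
- shoulder (a point): On the plug's axis at the underside of the orange body, 25 mm above the plug's origin.
- pin_top (a point): On the plug's axis at the top of its pin, 69 mm above the plug's origin; 84 mm above the bench when the plug is home.
- lever: Loose dark cast-iron lever lying flat, 0.5 to 0.8 kg. Heavy hub (44 mm in diameter, 34 mm high, 18 mm bore) at x = -80, small round end (22 mm in diameter, 34 mm high) at x = +90, joined by a straight arm along x, 12 mm wide (y), z = 10 to 30. Origin at underside level, z up. Balance point, marked by a yellow band round the arm, at x = -21, 59 mm from the hub's centre.
- hub (a point): Centre of the underside of the lever's hub (x = -80, z = 0 in the lever's frame).
- small_end (a point): Centre of the underside of the lever's small end (x = +90, z = 0 in the lever's frame).
- balance (a point): Balance point (centre of mass along the arm): middle of the arm at the yellow band, 20 mm above the lever's underside, x = -21.
- tin: Bystander: closed tin, 66 mm in diameter, 90 mm tall, origin at the centre of its underside.
- wrench: Bystander: steel wrench about 165 mm long lying on the bench, origin near its middle.
- nut_bin: Bystander: open blue plastic bin 80 x 120 x 50 mm, origin at the centre of its underside.
Things that resemble listed ones, but are neither listed nor needed, are in the scene too. There is more than one size of the lever; the one meant has the size given above.

How it is judged:
By the outcome, as a careful person would: the job done as asked, in the order asked, and still so for the second after the job is handed in, while the arm keeps its last pose, push and grip.
It also fails if it takes over 61 s, if anything falls off the work surface, if the arm or the gripper's body presses on something with over 40 N, if the wrist force passes 120 N, or if a joint passes its speed limit or range.

## Working session

There is one attempt and no reset: what is moved stays moved. The work goes in short steps, Python scripts to look and compute and a tool call to move; the robot and the scene stay as the last step left them, time stands still between calls to the robot, and variables do not carry over. Pictures are saved under pics/ and viewed, at most 10 in all, crops included, and the job is handed in when it is done.

Besides the shell and the picture viewer there is one more tool, called after "Call:" by a JSON object that holds its "api" and its "payload", one argument or row to a line. apply_moves: Moves the arm, as the interface text tells. Its arguments: {"type":"object","properties":{"moves":{"type":"array","items":{"type":"array","items":{"type":"array","items":{"type":"number"}}}},"force":{"type":"number"}},"required":["moves"]}

```bash
ls; mkdir -p pics; cat > h.py <<'E'
import numpy as np, cv2
from scipy.spatial.transform import Rotation as Ro
from station import *
def look(c):
    s=state(); ci=camera_info(c); p,d=capture(c)
    return s,np.array(ci["camera_matrix"]),np.array(ci["R"]),np.array(ci["t"]),p,d
def w(R,t,X): return R.T@(np.array(X)-t)
def px(K,R,t,X):
    c=K@(R@np.array(X)+t); return c[:2]/c[2]
def cloud(K,R,t,d):
    v,u=np.mgrid[:d.shape[0],:d.shape[1]]
    c=np.stack([(u-K[0,2])/K[0,0]*d,(v-K[1,2])/K[1,1]*d,d],-1)
    W=(c-t)@R; W[d<=0]=np.nan; return W
def rel(X,yaw=None):
    "world target for TCP -> tool shift in cm from current commanded pose (approx measured)"
    s=state(); T=Ro.from_euler('xyz',s["eef_rot"])
    return T.as_matrix().T@(np.array(X)-s["ee_pos"])*100
E
python3 - <<'E'
from h import *
s=state(); print({k:np.round(v,3) for k,v in s.items()})
for c in("scene","side"):
    s,K,R,t,p,d=look(c); cv2.imwrite(f"pics/{c}0.png",p[...,::-1]); print(c,-R.T@t)
    for l in("socket","rest","pin_top","plug","hub","small_end","balance","fixture","tin","wrench","nut_bin"):
        for r in tip_of(l,c)[:4]:
            X=w(R,t,r["centre"]); print(l,round(r["confidence"],2),X.round(3),px(K,R,t,X).round())
E
```

```text
pics
{'t': np.float64(0.0), 'qpos': array([ 1.095,  0.36 ,  1.511,  0.   ,  1.273, -0.115]), 'joint_velocities': array([ 0.001,  0.001, -0.002, -0.   ,  0.001,  0.001]), 'tau': array([ 3.0000e-03, -5.2762e+01, -2.7863e+01,  0.0000e+00,  1.3000e-02,
        0.0000e+00]), 'ee_pos': array([0.211, 0.561, 0.23 ]), 'eef_rot': array([-3.14 , -0.   ,  2.781]), 'wrist_force': array([-0.36 ,  0.197, -0.411]), 'torque': array([0.008, 0.034, 0.029]), 'grasp_force': np.float64(0.0), 'opening': np.float64(0.086)}
scene [ 0.83993993 -0.45049263  0.68587375]
rest 0.92 [ 0.642 -0.261  0.067] [194. 348.]
rest 0.43 [ 0.474 -0.255  0.041] [121. 310.]
pin_top 0.9 [ 0.486 -0.02   0.068] [193. 217.]
pin_top 0.75 [ 0.473 -0.251  0.041] [121. 308.]
plug 0.91 [ 0.483 -0.018 -0.002] [196. 236.]
hub 0.87 [ 0.34   0.41  -0.002] [230. 125.]
hub 0.83 [ 0.349  0.248 -0.007] [206. 156.]
hub 0.81 [0.509 0.247 0.   ] [256. 171.]
small_end 0.97 [ 0.547  0.472 -0.004] [298. 132.]
small_end 0.96 [ 0.256  0.047 -0.002] [136. 188.]
small_end 0.61 [ 0.683  0.252 -0.007] [316. 191.]
small_end 0.47 [ 0.587  0.25  -0.001] [282
[... 455 characters left out ...]
 [356. 251.]
pin_top 0.74 [ 0.487 -0.025  0.069] [251. 228.]
plug 0.74 [ 0.486 -0.017  0.001] [249. 241.]
hub 0.96 [ 0.336  0.411 -0.002] [123. 182.]
hub 0.62 [ 0.512  0.248 -0.002] [200. 184.]
small_end 0.84 [0.546 0.477 0.005] [168. 141.]
small_end 0.67 [0.679 0.25  0.001] [241. 160.]
small_end 0.56 [0.259 0.046 0.002] [168. 271.]
balance 0.91 [0.568 0.249 0.023] [213. 171.]
balance 0.8 [0.416 0.439 0.027] [139. 159.]
balance 0.74 [0.326 0.181 0.027] [159. 222.]
fixture 0.93 [ 0.553 -0.252 -0.004] [327. 285.]
tin 0.75 [ 0.796 -0.021 -0.001] [326. 190.]
wrench 0.78 [ 0.786  0.191 -0.001] [277. 155.]
nut_bin 0.89 [ 0.779 -0.215 -0.   ] [372. 231.]
nut_bin 0.69 [0.565 0.248 0.022] [213. 171.]
```

```bash
python3 - <<'E'
import cv2
a=cv2.imread("pics/scene0.png"); cv2.imwrite("pics/scene0b.png",cv2.resize(a,(800,600)))
cv2.imwrite("pics/crop0.png",cv2.resize(a[90:250,110:370],(800,492),interpolation=cv2.INTER_CUBIC))
E
```

```text
(no output)
```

View pics/scene0b.png

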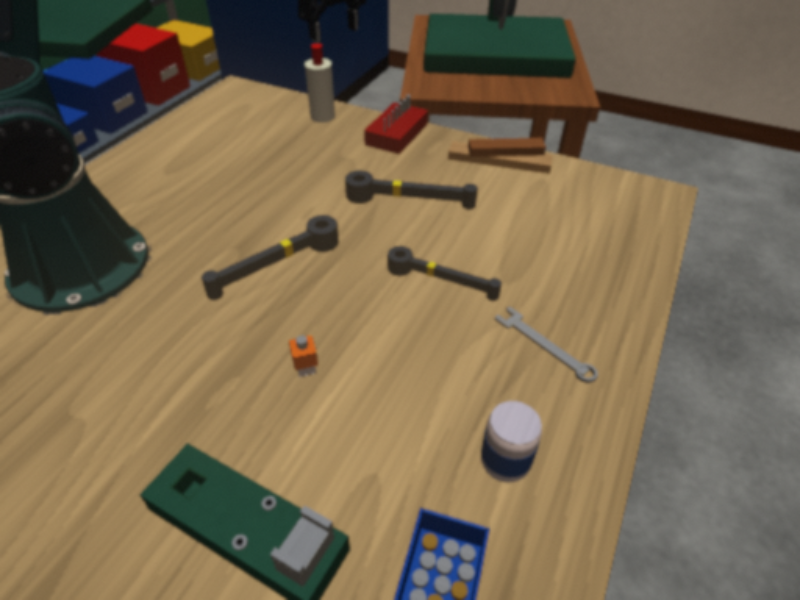

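View pics/crop0.png

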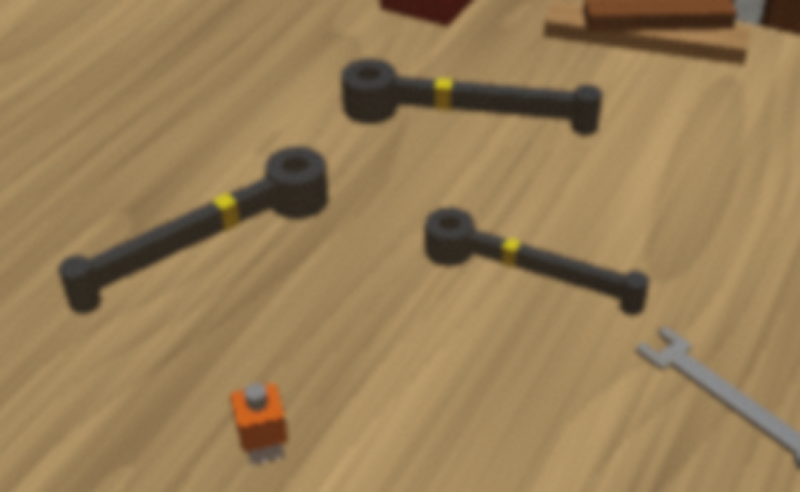

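Three levers in the 800-px picture: (359,190), (322,235) about 0.22 m between ends; (400,262) is 0.172 m between ends. It's the listed 170 mm one. The crop confirms it is the smallest, yellow band nearest the hub. One plug at (303,355), fixture bottom left.

```bash
python3 - <<'E'
from h import *
s=state(); T=Ro.from_euler('xyz',s["eef_rot"]); ci=camera_info("wrist"); R=np.array(ci["R"]);t=np.array(ci["t"])
print("cam in tool",T.as_matrix().T@(-R.T@t-s["ee_pos"]), "axes",(R@T.as_matrix()).round(2).tolist(), np.array(ci["camera_matrix"]).round().tolist())
print(rel([.485,-.02,.25]))
# plug yaw from scene/side
for c in("scene","side"):
    s,K,R,t,p,d=look(c); W=cloud(K,R,t,d)
    r=cut_out("plug",c)[0]; m=r["region"]&(abs(W[...,2]-.055)<.004)
    P=W[m][:,:2]; print(c,m.sum(),cv2.minAreaRect(P.astype(np.float32)*1000))
    r=cut_out("fixture",c)[0]; m=r["region"]&(abs(W[...,2]-.04)<.004)
    P=W[m][:,:2]; print(c,m.sum(),cv2.minAreaRect(P.astype(np.float32)*1000))
E
```

```text
cam in tool [ 0.06707864  0.00069756 -0.14258591] axes [[-0.0, 1.0, -0.0], [-0.96, -0.0, -0.27], [-0.27, 0.0, 0.96]] [[328.0, 0.0, 252.0], [0.0, 328.0, 189.0], [0.0, 0.0, 1.0]]
[-46.08189857 -44.7467963   -1.86754657]
scene 128 ((485.7652282714844, -21.792306900024414), (32.540283203125, 31.90903091430664), 44.1601448059082)
scene 4597 ((552.256591796875, -256.6075439453125), (81.21048736572266, 240.50975036621094), 87.23848724365234)
side 97 ((483.94091796875, -21.044139862060547), (35.79246520996094, 32.39019775390625), 49.959022521972656)
side 2098 ((551.1123046875, -255.32508850097656), (81.97090911865234, 240.64813232421875), 87.1899642944336)
```

Call:
{"api": "apply_moves", "payload": {
  "moves": [
    [[-46,-44.7,-1.9,0,0,0,1],[-46,-44.7,-1.9,0,0,0,1],[-46,-44.7,-1.9,0,0,0,1],[-46,-44.7,-1.9,0,0,0,1],[-46,-44.7,-1.9,0,0,0,1],[-46,-44.7,-1.9,0,0,0,1],[-46,-44.7,-1.9,0,0,0,1],[-46,-44.7,-1.9,0,0,0,1],[-46,-44.7,-1.9,0,0,0,1],[-46,-44.7,-1.9,0,0,0,1]]
  ]
}}

```text
t: 2.5
ee_pos: [0.4248, 0.107, 0.2465]
eef_rot: [3.141, 0.001, 2.781]
wrist_force: [1.4, 0.7, 0.5]
opening: 0.0854
grasp_force: 0.0
```

```bash
python3 -c "
from h import *
print(rel([.485,-.02,.25]))"
```

```text
[-10.116271    -9.7592833   -0.34249181]
```

Call:
{"api": "apply_moves", "payload": {
  "moves": [
    [[-10,-9.7,-0.3,0,0,0,1],[-10,-9.7,-0.3,0,0,0,1],[-10,-9.7,-0.3,0,0,0,1],[-10,-9.7,-0.3,0,0,0,1],[-10,-9.7,-0.3,0,0,0,1]]
  ]
}}

```text
t: 3.0
ee_pos: [0.4835, -0.0178, 0.249]
eef_rot: [3.141, -0.001, 2.778]
wrist_force: [-0.5, -0.7, -0.1]
opening: 0.0852
grasp_force: 0.0
```

```bash
python3 - <<'E'
from h import *
s,K,R,t,p,d=look("wrist"); W=cloud(K,R,t,d); print(s["ee_pos"],s["eef_rot"])
cv2.imwrite("pics/w1.png",p[...,::-1])
for l in("pin_top","shoulder","plug"):
    for r in tip_of(l,"wrist")[:2]: print(l,r["confidence"],w(R,t,r["centre"]).round(4))
r=cut_out("plug","wrist")[0]; m=r["region"]
for z,e in((.055,.004),(.069,.003)):
    q=m&(abs(W[...,2]-z)<e); P=W[q]; print(z,q.sum(),P.mean(0).round(4),cv2.minAreaRect(P[:,:2].astype(np.float32)*1000))
E
```

```text
[ 0.48354084 -0.01777712  0.24897634] [ 3.14142852e+00 -6.37952262e-04  2.77834527e+00]
pin_top 0.76 [ 0.486  -0.0207  0.0679]
shoulder 0.74 [ 0.488  -0.0196  0.0235]
shoulder 0.73 [ 0.4848 -0.0203  0.0702]
plug 0.57 [0.6826 0.2485 0.0035]
0.055 825 [ 0.4849 -0.0179  0.0548] ((486.1817321777344, -18.464126586914062), (33.97919464111328, 34.31743621826172), 43.68656921386719)
0.069 192 [ 0.4858 -0.0183  0.0688] ((485.9890441894531, -18.270469665527344), (14.9704008102417, 15.189092636108398), 86.96656799316406)
```

View pics/w1.png

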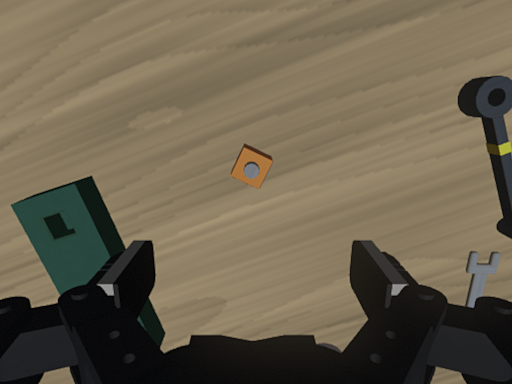

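```bash
python3 -c "
from h import *
print(rel([.4861,-.0184,.030]))"
```

```text
[-0.39784873 -0.12103616 21.91083595]
```

Call:
{"api": "apply_moves", "payload": {
  "moves": [
    [[-0.3,-0.1,5,0,0,0.15,1],[-0.3,-0.1,10,0,0,0.3,1],[-0.3,-0.1,14,0,0,0.445,1],[-0.3,-0.1,17,0,0,0.445,1],[-0.3,-0.1,19,0,0,0.445,1],[-0.3,-0.1,20.5,0,0,0.445,1],[-0.3,-0.1,21.9,0,0,0.445,1],[-0.3,-0.1,21.9,0,0,0.445,1]]
  ]
}}

```text
t: 4.05
ee_pos: [0.4845, -0.018, 0.0288]
eef_rot: [-3.14, -0.003, 2.337]
wrist_force: [-0.8, 0.6, 0.7]
opening: 0.0854
grasp_force: 0.0
```

```bash
python3 -c "
from h import *
print(rel([.4861,-.0184,.030]), state()['eef_rot'],state()['ee_pos'])"
```

```text
[-0.13811401  0.08901322 -0.11984773] [-3.13961737e+00 -2.62307281e-03  2.33729894e+00] [ 0.48449694 -0.0180219   0.02880691]
```

Call:
{"api": "apply_moves", "payload": {
  "moves": [
    [[-0.1,0.1,-0.1,0,0,0,1],[-0.1,0.1,-0.1,0,0,0,-0.5],[-0.1,0.1,-0.1,0,0,0,-0.5],[-0.1,0.1,-0.1,0,0,0,-0.5],[-0.1,0.1,-0.1,0,0,0,-0.5],[-0.1,0.1,-0.1,0,0,0,-0.5],[-0.1,0.1,-0.1,0,0,0,-0.5],[-0.1,0.1,-0.1,0,0,0,-0.5]]
  ],
  "force": 50
}}

```text
t: 4.85
ee_pos: [0.4876, -0.0193, 0.0317]
eef_rot: [3.141, 0.001, 2.336]
wrist_force: [-1.6, -0.1, 6.4]
opening: 0.0331
grasp_force: 50.2
```

Call:
{"api": "apply_moves", "payload": {
  "moves": [
    [[0,0,-4,0,0,0,-0.5],[0,0,-9,0,0,-0.1,-0.5],[0,0,-14,0,0,-0.25,-0.5],[0,0,-14,0,0,-0.4,-0.5],[0,0,-14,0,0,-0.55,-0.5],[0,0,-14,0,0,-0.7,-0.5],[0,0,-14,0,0,-0.757,-0.5],[0,0,-14,0,0,-0.757,-0.5]]
  ]
}}

```text
t: 5.65
ee_pos: [0.487, -0.0191, 0.1711]
eef_rot: [-3.142, -0.0, 3.093]
wrist_force: [0.5, -0.2, -1.3]
opening: 0.0332
grasp_force: 50.3
```

```bash
python3 -c "
from h import *
print(rel([.535,-.252,.17]), state()['eef_rot'],state()['ee_pos'])"
```

```text
[ -5.92647307 -23.02579211   0.10819681] [-3.14153896e+00 -3.84677774e-04  3.09301986e+00] [ 0.48698546 -0.01913609  0.1710924 ]
```

Call:
{"api": "apply_moves", "payload": {
  "moves": [
    [[-1,-4.5,0,0,0,0,-0.5],[-2.5,-9,0,0,0,0,-0.5],[-4,-14,0,0,0,0,-0.5],[-5,-18.5,0,0,0,0,-0.5],[-5.9,-23,0,0,0,0,-0.5],[-5.9,-23,0,0,0,0,-0.5],[-5.9,-23,0,0,0,0,-0.5],[-5.9,-23,0,0,0,0,-0.5]]
  ]
}}

```text
t: 6.45
ee_pos: [0.5343, -0.2505, 0.1706]
eef_rot: [3.14, -0.002, 3.092]
wrist_force: [-0.1, 0.9, -1.5]
opening: 0.0332
grasp_force: 50.4
```

```bash
python3 - <<'E'
from h import *
s,K,R,t,p,d=look("wrist"); W=cloud(K,R,t,d); print(s["ee_pos"],s["eef_rot"])
cv2.imwrite("pics/w2.png",p[...,::-1]); np.savez("w2.npz",W=W,p=p)
for l in("pin_top","shoulder","plug","socket","rest"):
    for r in tip_of(l,"wrist")[:2]: print(l,round(r["confidence"],2),w(R,t,r["centre"]).round(4))
r=cut_out("fixture","wrist"); print(len(r)); m=r[0]["region"]
q=m&(abs(W[...,2]-.04)<.003); P=W[q]; print(q.sum(),P[:,2].mean(),cv2.minAreaRect(P[:,:2].astype(np.float32)*1000))
# socket hole : points below .036 near the expected place
th=np.deg2rad(-2.8); e=np.array([np.cos(th),np.sin(th)]); n=np.array([-e[1],e[0]])
D=W[...,:2]-np.array([.472,-.252]); a=D@e; b=D@n
# top plane presence grid around socket: extents of hole along rays
g=abs(W[...,2]-.04)<.003
for nm,u,v in(("x",a,b),("y",b,a)):
    k=g&(abs(v)<.006)&(abs(u)<.03); U=u[k]; print(nm,"hole edges",U[U<0].max() if (U<0).any() else None,U[U>0].min() if (U>0).any() else None)
E
```

```text
[ 0.53426658 -0.25054601  0.17064737] [ 3.14037836e+00 -1.55362782e-03  3.09204450e+00]
pin_top 0.79 [ 0.5355 -0.2509  0.2082]
shoulder 0.7 [ 0.5352 -0.2484  0.1623]
plug 0.97 [ 0.5326 -0.2478  0.1369]
socket 0.7 [ 0.472  -0.2502  0.0378]
rest 0.7 [ 0.6424 -0.2591  0.0748]
1
13632 0.0398731581175512 ((553.703857421875, -254.78750610351562), (80.36620330810547, 240.13601684570312), 87.22455596923828)
x hole edges -0.012824009153883764 0.015454862101643629
y hole edges -0.01319922374722184 0.015137684751562339
```

View pics/w2.png

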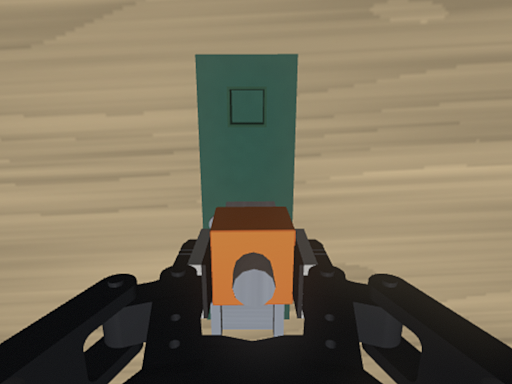

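```bash
python3 - <<'E'
from h import *
W=np.load("w2.npz")["W"]; s=state(); print(s["ee_pos"])
m=(W[...,2]>.17)&(np.hypot(W[...,0]-.535,W[...,1]+.2505)<.03)
p=np.load("w2.npz")["p"].astype(int)
o=m&(p[...,0]-p[...,2]>60)
z=W[o][:,2]; h,b=np.histogram(z,np.arange(.17,.22,.002)); print("orange",list(zip(b.round(3),h)))
zt=np.median(z[z>.185]); k=o&(abs(W[...,2]-zt)<.002); P=W[k]
print("body top",zt,k.sum(),cv2.minAreaRect(P[:,:2].astype(np.float32)*1000))
k=m&~o&(abs(W[...,2]-zt-.014)<.003)&(np.hypot(W[...,0]-.535,W[...,1]+.2505)<.012); P=W[k]; print("pin",P[:,2].mean(),k.sum(),cv2.minEnclosingCircle(P[:,:2].astype(np.float32)*1000))
E
```

```text
[ 0.53515137 -0.25099589  0.17128082]
orange [(np.float64(0.17), np.int64(0)), (np.float64(0.172), np.int64(0)), (np.float64(0.174), np.int64(1)), (np.float64(0.176), np.int64(0)), (np.float64(0.178), np.int64(0)), (np.float64(0.18), np.int64(0)), (np.float64(0.182), np.int64(0)), (np.float64(0.184), np.int64(1)), (np.float64(0.186), np.int64(0)), (np.float64(0.188), np.int64(3)), (np.float64(0.19), np.int64(5)), (np.float64(0.192), np.int64(2313)), (np.float64(0.194), np.int64(2029)), (np.float64(0.196), np.int64(17)), (np.float64(0.198), np.int64(4)), (np.float64(0.2), np.int64(2)), (np.float64(0.202), np.int64(3)), (np.float64(0.204), np.int64(2)), (np.float64(0.206), np.int64(5)), (np.float64(0.208), np.int64(2)), (np.float64(0.21), np.int64(0)), (np.float64(0.212), np.int64(0)), (np.float64(0.214), np.int64(0)), (np.float64(0.216), np.int64(0))]
body top 0.19395518557116778 4342 ((533.774658203125, -249.68017578125), (34.087791442871094, 34.67263412475586), 87.9061279296875)
pin 0.20776117695908117 1387 ((533.6989135742188, -249.36488342285156), 8.14107894897461)
```

Call:
{"api": "apply_moves", "payload": {
  "moves": [
    [[4,-0.3,0,0,0,0,-0.5],[6,-0.4,3,0,0,0,-0.5],[6,-0.4,6,0,0,0,-0.5],[6,-0.4,8,0,0,0,-0.5],[6,-0.4,9,0,0,0,-0.5],[6,-0.4,9.5,0,0,0,-0.5],[6,-0.4,10,0,0,0,-0.5],[6,-0.4,10.3,0,0,0,-0.5],[6,-0.4,10.5,0,0,0,-0.5]]
  ]
}}

```text
t: 7.7
ee_pos: [0.4756, -0.2528, 0.067]
eef_rot: [-3.141, 0.001, 3.093]
wrist_force: [-2.0, 3.9, 14.9]
opening: 0.0334
grasp_force: 52.4
```

Call:
{"api": "apply_moves", "payload": {
  "moves": [
    [[0.05,0.1,0,0,0,0,-0.5],[0.05,0.1,0,0,0,0,-0.5],[0.05,0.1,0.2,0,0,0,-0.5],[0.05,0.1,0.2,0,0,0,-0.5]]
  ]
}}

```text
t: 8.1
ee_pos: [0.4744, -0.2518, 0.064]
eef_rot: [-3.141, -0.0, 3.093]
wrist_force: [-0.7, 1.3, -1.3]
opening: 0.033
grasp_force: 50.5
```

Call:
{"api": "apply_moves", "payload": {
  "moves": [
    [[0,0.04,0.4,0,0,0,-0.5],[0,0.04,0.8,0,0,0,-0.5],[0,0.04,1.1,0,0,0,-0.5],[0,0.04,1.4,0,0,0,-0.5],[0,0.04,1.4,0,0,0,-0.5]]
  ]
}}

```text
t: 8.6
ee_pos: [0.4742, -0.2512, 0.0496]
eef_rot: [3.141, -0.001, 3.093]
wrist_force: [0.3, 0.7, -2.3]
opening: 0.0333
grasp_force: 50.5
```

Call:
{"api": "apply_moves", "payload": {
  "moves": [
    [[0,0,0.15,0,0,0,-0.5],[0,0,0.3,0,0,0,-0.5],[0,0,0.4,0,0,0,-0.5],[0,0,0.5,0,0,0,-0.5],[0,0,0.5,0,0,0,-0.5]]
  ]
}}

```text
t: 9.1
ee_pos: [0.4747, -0.2516, 0.0469]
eef_rot: [-3.141, 0.001, 3.093]
wrist_force: [-3.5, 2.1, 17.1]
opening: 0.0325
grasp_force: 51.9
```

Call:
{"api": "apply_moves", "payload": {
  "moves": [
    [[0,0,-0.1,0,0,0,0.6],[0,0,-0.1,0,0,0,0.6],[0,0,-0.1,0,0,0,0.6],[0,0,-0.1,0,0,0,0.6],[0,0,-4,0,0,0,0.6],[0,0,-8,0,0,0,0.6],[0,0,-12,0,0,0,0.6],[0,0,-14,0,0,0,1],[0,0,-14,0,0,0,1]]
  ]
}}

```text
t: 10.0
ee_pos: [0.4766, -0.2528, 0.1884]
eef_rot: [-3.138, 0.006, 3.093]
wrist_force: [-0.5, 0.1, -0.0]
opening: 0.085
grasp_force: 0.0
```

```bash
python3 - <<'E'
from h import *
s,K,R,t,p,d=look("wrist"); W=cloud(K,R,t,d); print(s["ee_pos"],s["eef_rot"])
cv2.imwrite("pics/w3.png",p[...,::-1])
near=np.hypot(W[...,0]-.4735,W[...,1]+.251)
k=(near<.03)&(abs(W[...,2]-.07)<.004)&(p[...,0].astype(int)-p[...,2]>60); P=W[k]; print("body top",np.median(P[:,2]),cv2.minAreaRect(P[:,:2].astype(np.float32)*1000))
k=(near<.015)&(abs(W[...,2]-.084)<.005); P=W[k]; print("pin",np.median(P[:,2]),cv2.minEnclosingCircle(P[:,:2].astype(np.float32)*1000))
k=(abs(W[...,2]-.04)<.004)&(abs(W[...,1]+.254)<.03)&(W[...,0]<.58); print("top",np.median(W[k][:,2]))
for l in("pin_top","rest"):
    for r in tip_of(l,"wrist")[:2]: print(l,round(r["confidence"],2),w(R,t,r["centre"]).round(4))
E
```

```text
[ 0.47657605 -0.25276528  0.18838156] [-3.1379541   0.00559502  3.09286786]
body top 0.06984790106431425 ((474.146484375, -251.22784423828125), (33.707984924316406, 33.54877471923828), 87.52587127685547)
pin 0.08380634264514403 ((473.9079895019531, -251.10203552246094), 7.881525993347168)
top 0.039916502284388526
pin_top 0.62 [ 0.4728 -0.2543  0.0847]
rest 0.89 [ 0.6443 -0.2623  0.0731]
```

View pics/w3.png

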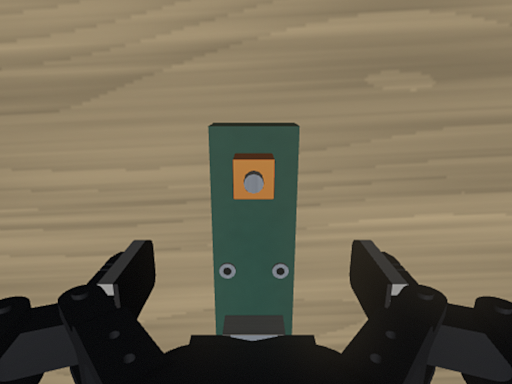

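Plug is home: body top 69.8 mm, pin top 83.8 mm, at (254,182) in the picture flush on the fixture. Now the lever.

```bash
python3 -c "
from h import *
print(rel([.60,.247,.25]))"
```

```text
[-10.16164793  50.3523572   -6.56301085]
```

Call:
{"api": "apply_moves", "payload": {
  "moves": [
    [[-10,50.4,-6,0,0,0,1],[-10,50.4,-6,0,0,0,1],[-10,50.4,-6,0,0,0,1],[-10,50.4,-6,0,0,0,1],[-10,50.4,-6,0,0,0,1],[-10,50.4,-6,0,0,0,1],[-10,50.4,-6,0,0,0,1],[-10,50.4,-6,0,0,0,1],[-10,50.4,-6,0,0,0,1],[-10,50.4,-6,0,0,0,1]]
  ]
}}

```text
t: 11.15
ee_pos: [0.5939, 0.2323, 0.2408]
eef_rot: [-3.14, -0.004, 3.093]
wrist_force: [0.6, -0.2, -0.4]
opening: 0.0855
grasp_force: 0.0
```

Call:
{"api": "apply_moves", "payload": {
  "moves": [
    [[0,0,0,0,0,0,1],[0,0,0,0,0,0,1]]
  ]
}}

```text
t: 11.35
ee_pos: [0.5938, 0.2313, 0.2407]
eef_rot: [-3.14, -0.004, 3.095]
wrist_force: [0.5, -0.9, -0.7]
opening: 0.0855
grasp_force: 0.0
```

```bash
cat > lev.py <<'E'
from h import *
def lever(c,z0,ctr,rad=.16,name=None):
    s,K,R,t,p,d=look(c); W=cloud(K,R,t,d)
    if name: cv2.imwrite(name,p[...,::-1])
    out={}
    for l in("hub","small_end","balance"):
        for r in tip_of(l,c)[:3]: print(l,round(r["confidence"],2),w(R,t,r["centre"]).round(4))
    near=np.hypot(W[...,0]-ctr[0],W[...,1]-ctr[1])<rad
    k=near&(abs(W[...,2]-z0-.034)<.0025); k=cv2.morphologyEx(k.astype(np.uint8),cv2.MORPH_OPEN,np.ones((2,2)))
    n,L,S,_=cv2.connectedComponentsWithStats(k)
    for i in range(1,n):
        if S[i,4]>25:
            P=W[L==i]; print("top blob",S[i,4],np.median(P[:,2]).round(4),cv2.minEnclosingCircle(P[:,:2].astype(np.float32)*1000))
    q=p.astype(int); k=near&(q[...,0]-q[...,2]>60)&(q[...,1]-q[...,2]>45)&(abs(W[...,2]-z0-.03)<.004); P=W[k]
    if len(P): print("band",k.sum(),P.mean(0).round(4))
    return s,W,p
E
python3 - <<'E'
from lev import *
s,W,p=lever("wrist",0,(.59,.248),.125,"pics/w4.png"); print(s["ee_pos"],s["eef_rot"])
E
```

```text
hub 0.87 [ 0.514   0.2502 -0.0011]
small_end 0.92 [ 0.6844  0.2507 -0.0021]
small_end 0.56 [0.5516 0.4734 0.0019]
small_end 0.33 [7.869e-01 1.818e-01 7.000e-04]
balance 0.72 [0.5686 0.2507 0.0191]
top blob 1238 nan ((510.7666015625, 250.87008666992188), 23.759979248046875)
top blob 256 nan ((688.6072387695312, 255.46383666992188), 18.914865493774414)
band 131 [0.5698 0.2497 0.0301]
[0.5938155  0.23125882 0.24070034] [-3.13997449 -0.00351269  3.09533255]
```

View pics/w4.png

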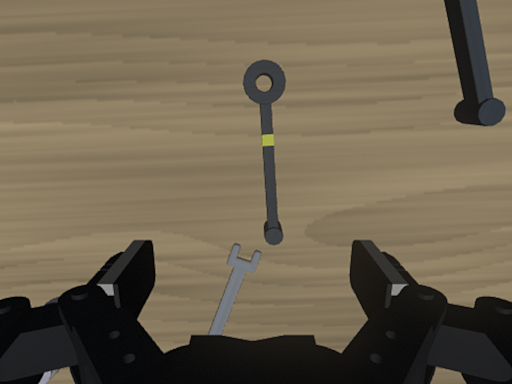

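```bash
python3 -c "
from h import *
print(rel([.5698,.2497,.10]))"
```

```text
[ 2.50692169  1.97870605 14.20903121]
```

Call:
{"api": "apply_moves", "payload": {
  "moves": [
    [[1.5,1,4,0,0,-0.05,1],[2.5,1.9,8,0,0,-0.05,1],[2.5,1.9,12,0,0,-0.05,1],[2.5,1.9,14,0,0,-0.05,1],[2.5,1.9,14,0,0,-0.05,1],[2.5,1.9,14,0,0,-0.05,1]]
  ]
}}

```text
t: 12.15
ee_pos: [0.5711, 0.2496, 0.1034]
eef_rot: [-3.141, -0.0, 3.141]
wrist_force: [0.7, -0.1, 0.4]
opening: 0.0853
grasp_force: 0.0
```

```bash
python3 - <<'E'
from lev import *
s,W,p=lever("wrist",0,(.59,.248),.125); print(s["ee_pos"],s["eef_rot"])
k=(abs(W[...,2]-.03)<.003)&(W[...,0]>.54)&(W[...,0]<.66)&(abs(W[...,1]-.25)<.02)
P=W[k][:,:2].astype(np.float32); f=cv2.fitLine(P,cv2.DIST_HUBER,0,.01,.01).ravel(); print("arm yaw",np.rad2deg(np.arctan(f[1]/f[0])),f, rel([.5698,.2497,.007]))
E
```

```text
hub 0.77 [0.5097 0.2486 0.0026]
hub 0.54 [0.5647 0.2502 0.0194]
small_end 0.56 [ 0.6843  0.2488 -0.0012]
balance 0.83 [0.5693 0.25   0.0222]
top blob 3134 nan ((512.2625122070312, 248.20098876953125), 25.214101791381836)
top blob 375 nan ((634.5123291015625, 258.3058166503906), 74.0836181640625)
band 308 [0.5698 0.2494 0.0302]
[0.57105113 0.24964828 0.10341606] [-3.14131891e+00 -3.24727222e-04  3.14139091e+00]
arm yaw 1.6311305 [0.9995948  0.02846475 0.59563106 0.2502002 ] [ 0.27291747 -0.11078166  9.79608625]
```

Call:
{"api": "apply_moves", "payload": {
  "moves": [
    [[0.15,0,4,0,0,-0.028,1],[0.15,0,7,0,0,-0.028,1],[0.15,0,8.5,0,0,-0.028,1],[0.15,0,9.4,0,0,-0.028,1],[0.15,0,9.6,0,0,-0.028,1],[0.15,0,9.6,0,0,-0.028,1]]
  ]
}}

```text
t: 12.95
ee_pos: [0.5701, 0.2509, 0.0079]
eef_rot: [3.141, 0.001, -3.112]
wrist_force: [-0.3, -0.0, 0.5]
opening: 0.0855
grasp_force: 0.0
```

Call:
{"api": "apply_moves", "payload": {
  "moves": [
    [[0,0,0,0,0,0,-1],[0,0,0,0,0,0,-1],[0,0,0,0,0,0,-1],[0,0,0,0,0,0,-1],[0,0,0,0,0,0,-1],[0,0,0,0,0,0,-1],[0,0,0,0,0,0,-1],[0,0,0,0,0,0,-1],[0,0,0,0,0,0,-1],[0,0,0,0,0,0,-1]]
  ],
  "force": 90
}}

```text
t: 13.95
ee_pos: [0.5694, 0.2502, 0.0076]
eef_rot: [-3.141, 0.0, -3.112]
wrist_force: [-0.6, -2.7, 6.4]
opening: 0.0101
grasp_force: 89.6
```

Call:
{"api": "apply_moves", "payload": {
  "moves": [
    [[0,0,-0.5,0,0,0,-1],[0,0,-1.5,0,0,0,-1],[0,0,-3.5,0,0,0,-1],[0,0,-6,0,0,0,-1],[0,0,-9,0,0,0,-1],[0,0,-12,0,0,0,-1],[0,0,-14,0,0,0,-1],[0,0,-15,0,0,0,-1],[0,0,-15,0,0,0,-1]]
  ]
}}

```text
t: 14.85
ee_pos: [0.5698, 0.2509, 0.1584]
eef_rot: [3.141, 0.002, -3.112]
wrist_force: [0.3, 0.1, -6.4]
opening: 0.0104
grasp_force: 88.3
```

```bash
python3 - <<'E'
from h import *
print(rel([.533,-.254,.16]))
s,K,R,t,p,d=look("wrist"); W=cloud(K,R,t,d); cv2.imwrite("pics/w5.png",p[...,::-1])
for l in("hub","small_end","balance"):
    for r in tip_of(l,"wrist")[:3]: print(l,round(r["confidence"],2),w(R,t,r["centre"]).round(4))
print(s["ee_pos"],s["eef_rot"],s["torque"])
E
```

```text
[  5.15458693 -50.36183602  -0.20372986]
small_end 0.69 [0.5517 0.4781 0.0016]
balance 0.8 [0.5698 0.2506 0.1711]
[0.56981163 0.25091076 0.15838623] [ 3.14096277e+00  2.06238777e-03 -3.11236869e+00] [-0.01968072 -0.03227407  0.02439386]
```

View pics/w5.png

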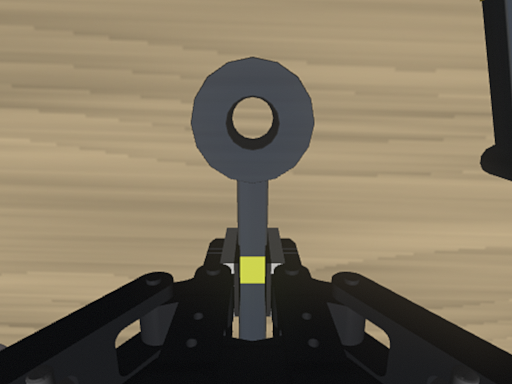

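Call:
{"api": "apply_moves", "payload": {
  "moves": [
    [[0.5,-3,0,0,0,0,-1],[1,-7,0,0,0,0.01,-1],[1.5,-11,0,0,0,0.02,-1],[2,-15,0,0,0,0.03,-1],[2.4,-19,0,0,0,0.04,-1],[2.8,-23,0,0,0,0.05,-1],[3.2,-27,0,0,0,0.06,-1],[3.6,-31,0,0,0,0.07,-1],[4,-35,0,0,0,0.0775,-1],[4.4,-39,0,0,0,0.0775,-1]]
  ]
}}

```text
t: 16.05
ee_pos: [0.5356, -0.1418, 0.156]
eef_rot: [3.141, -0.002, 3.093]
wrist_force: [0.3, 0.1, -7.2]
opening: 0.0101
grasp_force: 88.7
```

```bash
python3 -c "
from h import *
print(rel([.533,-.254,.16]),state()['eef_rot'])"
```

```text
[ -0.28021963 -11.2201125   -0.41280725] [ 3.14090604e+00 -1.99031482e-03  3.09302446e+00]
```

Call:
{"api": "apply_moves", "payload": {
  "moves": [
    [[0,-3,0,0,0,0,-1],[-0.1,-6,0,0,0,0,-1],[-0.2,-9,0,0,0,0,-1],[-0.3,-10.5,0.5,0,0,0,-1],[-0.3,-11.2,1,0,0,0,-1],[-0.3,-11.2,1.2,0,0,0,-1],[-0.3,-11.2,1.2,0,0,0,-1],[-0.3,-11.2,1.2,0,0,0,-1]]
  ]
}}

```text
t: 16.85
ee_pos: [0.534, -0.251, 0.1448]
eef_rot: [3.141, -0.001, 3.094]
wrist_force: [-0.5, 0.3, -5.8]
opening: 0.0101
grasp_force: 88.8
```

```bash
python3 - <<'E'
from h import *
for c in("scene","side","wrist"):
    s,K,R,t,p,d=look(c); W=cloud(K,R,t,d); cv2.imwrite(f"pics/f_{c}.png",p[...,::-1])
    for l in("hub","small_end","balance","pin_top","rest"):
        for r in tip_of(l,c)[:4]:
            X=w(R,t,r["centre"]); 
            if X[1]<-.15: print(c,l,round(r["confidence"],2),X.round(4))
    m=(abs(W[...,1]+.255)<.05)&(W[...,0]>.44)&(W[...,0]<.68)&(W[...,2]>.12)
    for nm,a,b in(("hub",.44,.50),("small",.63,.68)):
        k=m&(W[...,0]>a)&(W[...,0]<b); 
        if k.sum()<20: continue
        zt=np.percentile(W[k][:,2],80); q=k&(abs(W[...,2]-zt)<.004); P=W[q]
        print(c,nm,k.sum(),"top z",zt.round(4),np.median(P[:,2]),cv2.minEnclosingCircle(P[:,:2].astype(np.float32)*1000))
    print(s["ee_pos"],s["eef_rot"])
# bore centre vs pin in wrist image
v=np.array([W[...,0]]) 
E
```

```text
scene hub 0.56 [ 0.4705 -0.2453  0.1384]
scene small_end 0.82 [ 0.6418 -0.2543  0.1346]
scene small_end 0.63 [ 0.4733 -0.2459  0.1398]
scene balance 0.89 [ 0.5317 -0.2533  0.1582]
scene pin_top 0.79 [ 0.4755 -0.2501  0.0814]
scene rest 0.58 [ 0.641  -0.2614  0.07  ]
scene hub 79 top z 0.17 0.16953422592356315 ((473.8546142578125, -258.75360107421875), 20.025726318359375)
scene small 324 top z 0.1699 0.16951879446459903 ((642.24072265625, -256.97686767578125), 12.234574317932129)
[ 0.53401675 -0.25096669  0.14478994] [ 3.14065678e+00 -1.02014654e-03  3.09443000e+00]
side hub 0.85 [ 0.4762 -0.2505  0.1375]
side small_end 0.89 [ 0.6454 -0.259   0.1392]
side small_end 0.66 [ 0.476  -0.2547  0.0876]
side balance 0.62 [ 0.5335 -0.2522  0.1584]
side pin_top 0.74 [ 0.4746 -0.2518  0.0866]
side rest 0.67 [ 0.641  -0.2581  0.0709]
side rest 0.43 [ 0.7814 -0.2131  0.0019]
side hub 3465 top z 0.5669 0.5669737699526454 ((469.7198181152344, -281.19317626953125), 34.5295524597168)
side small 110 top z 0.1714 0.17097860318893715 ((643.9524536132812, -258.234375), 12.883392333984375)
[ 0.53448031 -0.25214784  0.14539177] [-3.14134623e+00  3.25598952e-04  3.09385861e+00]
wrist balance 0.94 [ 0.5326 -0.2519  0.1561]
wrist rest 0.87 [ 0.643  -0.2592  0.0727]
wrist hub 10921 top z 0.1719 0.17140938385314808 ((476.9945983886719, -249.2493896484375), 23.21308708190918)
[ 0.53430076 -0.2525162   0.14516599] [-3.14148946e+00  3.08062161e-05  3.09322092e+00]
```

View pics/f_wrist.png

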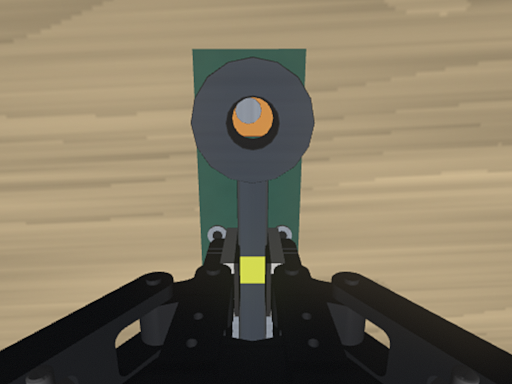

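View pics/f_scene.png

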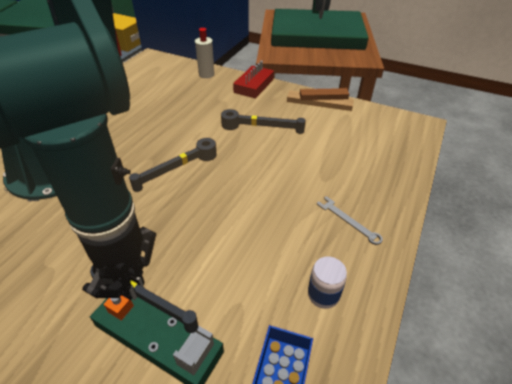

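```bash
python3 - <<'E'
from h import *
s,K,R,t,p,d=look("wrist"); W=cloud(K,R,t,d)
k=((abs(W[...,2]-.1715)<.003)&(W[...,0]<.499)).astype(np.uint8)
c,_=cv2.findContours(k,cv2.RETR_EXTERNAL,cv2.CHAIN_APPROX_NONE); c=max(c,key=cv2.contourArea).reshape(-1,2)
P=W[c[:,1],c[:,0]]; P=P[P[:,0]<.485]
A=np.c_[2*P[:,:2],np.ones(len(P))]; x=np.linalg.lstsq(A,(P[:,:2]**2).sum(1),rcond=None)[0]; print("hub circle",x[:2],np.sqrt(x[2]+x[0]**2+x[1]**2),"z",np.nanmedian(W[k>0][:,2]))
k=(abs(W[...,2]-.084)<.004)&(np.hypot(W[...,0]-.474,W[...,1]+.251)<.02); print("pin seen",k.sum(),cv2.minEnclosingCircle(W[k][:,:2].astype(np.float32)*1000), np.median(W[k][:,2]))
# arm direction
k=(abs(W[...,2]-.1675)<.002)&(W[...,0]>.5)&(W[...,0]<.525)&(abs(W[...,1]+.252)<.009);P=W[k][:,:2].astype(np.float32)
f=cv2.fitLine(P,cv2.DIST_HUBER,0,.01,.01).ravel(); print(k.sum(),np.rad2deg(np.arctan(f[1]/f[0])),f)
E
```

```text
hub circle [ 0.47554032 -0.24889146] 0.02135275316885977 z 0.171356806560007
pin seen 516 ((474.1361999511719, -251.15951538085938), 7.922568321228027) 0.08390319871426406
1875 -4.6552854 [ 0.996701   -0.08116069  0.5126138  -0.25073785]
```

Call:
{"api": "apply_moves", "payload": {
  "moves": [
    [[0.14,-0.23,0.3,0,0,0,-1],[0.14,-0.23,0.3,0,0,0,-1],[0.14,-0.23,0.3,0,0,0,-1],[0.14,-0.23,0.3,0,0,0,-1],[0.14,-0.23,0.3,0,0,0,-1]]
  ]
}}

```text
t: 18.3
ee_pos: [0.5328, -0.2548, 0.1422]
eef_rot: [-3.141, 0.0, 3.093]
wrist_force: [-0.4, 0.3, -6.4]
opening: 0.01
grasp_force: 88.8
```

```bash
python3 - <<'E'
from h import *
s,K,R,t,p,d=look("wrist"); W=cloud(K,R,t,d)
k=((abs(W[...,2]-.1685)<.003)&(W[...,0]<.499)).astype(np.uint8)
c,_=cv2.findContours(k,cv2.RETR_EXTERNAL,cv2.CHAIN_APPROX_NONE); c=max(c,key=cv2.contourArea).reshape(-1,2)
P=W[c[:,1],c[:,0]]; P=P[P[:,0]<.485]
A=np.c_[2*P[:,:2],np.ones(len(P))]; x=np.linalg.lstsq(A,(P[:,:2]**2).sum(1),rcond=None)[0]; print("hub circle",x[:2],"z",np.nanmedian(W[k>0][:,2]))
for c in("scene","side"):
    s,K,R,t,p,d=look(c); W=cloud(K,R,t,d)
    k=(W[...,0]>.63)&(W[...,0]<.66)&(abs(W[...,1]+.26)<.018)&(W[...,2]>.155)&(W[...,2]<.18)
    zt=np.percentile(W[k][:,2],80);P=W[k&(abs(W[...,2]-zt)<.004)]; print(c,zt,cv2.minEnclosingCircle(P[:,:2].astype(np.float32)*1000))
E
```

```text
hub circle [ 0.47412788 -0.25109577] z 0.16840364749885903
scene 0.16760578155116504 ((641.8126220703125, -261.1979064941406), 11.666840553283691)
side 0.1685687783087663 ((643.2031860351562, -260.44439697265625), 11.477869033813477)
```

Hub is within 0.2 mm of the pin axis, the lever is level, the clearance is 50 mm, and the small end is over the rest.

```bash
python3 -c "
from station import *
print(hand_in())"
```

```text
the job is handed in; nothing more can be done
None
```

I handed the job in at about 18 s: the plug is fully home and released, and the 170 mm lever is gripped at its yellow band, held level with its hub over the pin and its small end over the rest, about 50 mm clear of the pin.

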